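Clamp the drilling jig down with a T-slot bolt

ROBOT

A 7-joint arm with a two-finger parallel gripper is mounted at the origin on the work surface. World frame = base frame: x ahead of the robot, y to its left, z up, the work surface at z = 0. Lengths are in m, angles in rad, forces in N, time in s.
With the tool pointing down it reaches from about 0.4 to 0.925 m from the base axis. Payload 4.1 kg.
Tool frame: the origin (TCP) lies midway between the tips of the shut fingers; the grasp point (between the pads) lies 19 mm behind it (manip.pinch_z is the distance from the TCP to the grasp point, in m); z points along the fingers, y is the line along which they close (so a half turn about z gives the same grasp; the last joint's range is limited). The gripper opens to 85 mm and grips with 20 to 120 N. Pads are 22 mm wide; open, the fingers measure 114 mm over their backs; the gripper's body (76 mm by 85 mm) begins 54 mm behind the grasp point. The pads swing forward as they close: fully open they stand 13 mm farther back than shut.
Start: joints at [-1.434, 0.398, 0.045, 1.537, -0.019, 1.207, -0.051], TCP at [0.152, 0.632, 0.231] pointing down, gripper open.
Joint ranges: [-2.82, 2.82], [-0.49, 2.23], [-1.37, 1.46], [0, 2.46], [-1.36, 4.5], [0.23, 2], [-2.94, 2.94]. Speed limits (rad/s): [2.57, 2.57, 3.14, 3.14, 3.14, 3.14, 3.14].

INTERFACE

Orientations are given as a unit quaternion [w, x, y, z].
In Python, from rig import manip gives the robot as it stands.
- The arm moves only by the shell command python3 -m jog 'ROWS'. ROWS is a JSON object of lists of equal length, an entry for each row: "claw": the opening, from -1 (shut) to 1 (fully open); "offset": the shift along the tool's x, y, z in cm, a list of three; "twist": the turn about the tool's z in rad. A call has 1 to 20 rows; each row is the pose to reach, as a shift and turn from the pose commanded when the call began, along the tool's axes at that moment; what a row does not reach only later rows make up. A row lasts 1/12 s, in which the tool goes at most 41.7 mm and 7.16 degrees, less where a joint would pass 70% of its speed; a pose out of reach is approached as far as the arm can. A call with a gripper value outside its range is refused whole. The fingers move at their own pace and stop on an object; the grip force is fixed at half the most. Time passes only in rows, so rows that repeat a pose let the fingers close. It gives the time, the measured TCP pose, the force, the opening and the grip force at its end, in the units of the state.
- manip.read_state(): the state, without advancing time (a new reading comes with each control period).
- manip.camera(name): name is "scene" or "side" or "wrist"; returns a dict with "frame" (400x640x3 uint8, red, green, blue), "intrinsics" (3x3 intrinsics, pixels), "extrinsics" (4x4, takes a point from camera to world coordinates). Camera axes: x right, y down, z forward; pixel columns grow to the right and rows downward; lengths in m; the calibration is good to about 2 mm. A picture is of the moment at which its call begins. There is no depth.
- manip.sign_off(): hands the job in; it is judged then, once.
The state is a dict: "t": time; "qpos": joint angles; "qvel": joint speeds; "tau": joint torques, N m; "tcp_pos": TCP position; "tcp_rot": TCP orientation; "force": force on the tool from outside, world axes, zero at the start; "torque": the same for the moment, N m; "gripper_width": finger opening in m; "gripper_force": force on a finger pad.
Only numpy, scipy, OpenCV 4.12 (cv2) and the standard library are available. Lean on these libraries where they do the work, as an engineer would, in place of code of your own. Each camera call takes 0.05 s, during which the arm holds its last target. There are 200 camera calls.

TASK

Clamp the wooden drilling jig to the steel plate: slide the loose T-bolt, standing on the bench, head first into the open end of the plate's slot and along it until its shank is home in the jig's notch, turn the bolt clockwise so that its bar lies square across the notch over both prongs, then swing the lever clockwise until the bar is firmly tight on the jig. Leave the jig where it is on the plate, do not disturb the other things on the bench, and let go.

Things in the scene. Friction and masses are not known exactly. Their poses are not given: they have to be found in the camera images.
- plate: Steel T-slot plate fixed to the bench, 260 (x) x 200 (y) x 20 mm high; origin under its centre at bench level, z up. The T-slot runs along x in its middle, open at the -x end (mouth). Opening 20 mm wide (flared to 44 mm over the first 20 mm), lips 8 mm thick; the channel below is 52 wide, 12 high, and its floor is the bench top, so the bolt slides straight in
- mouth (a point): Point at the middle of the slot's open mouth, at the plate's top (20 mm above the bench); axes as the plate's: x points into the slot
- jig: Loose wooden drilling jig, 0.9 kg, on the plate: base 170 x 130 x 12 mm (top 32 mm above the bench) with a notch 30 wide, 45 deep over the slot, facing the mouth, between two 50 mm prongs. An upright block, 101 to 129 mm beyond the notch point, reaches 87 mm above the bench. Origin on the underside at the notch point; x points away from the mouth, z up
- notch (a point): Where the bolt's axis stands when fully home: in the notch, 7 mm before its bottom and 38 mm behind the prongs' front edge, at the top of the base (32 mm above the bench)
- bolt_end (a point): Square end of the loose T-bolt, to be gripped: 20 x 20 mm, flats along x and y, from 70 to 107 mm above the head's underside; this point is on the axis, 90 mm above it. x lies along the head and bar, z up. The bolt, 0.4 kg in all, stands upright on its flat head outside the mouth, bar roughly along the slot
- bolt_foot (a point): Centre of the underside of the bolt's head, axes as bolt_end. Head 48 (x) x 26 (y) x 9 mm high, shank above it 14 mm. Two opposite corners are cut away: from lengthwise in the channel it turns only clockwise (seen from above), until it stops on the channel walls about 13 degrees past square
- bar: Steel bar keyed on the bolt, 110 (x) x 24 (y) x 10 mm, origin at its centre; it turns with the bolt and slides up and down on it. Slack, its underside is 36 mm above the head's underside, 4 mm clear of the jig's base. Turning the lever lowers it 4.5 mm per rad: it meets the jig, then draws the head up 3 mm to the lips, then clamps
- lever (a joint): Turn of the lever nut relative to the bolt, rad: 0 slack, growing clockwise seen from above, stop at 2.4. Stiff (0.12 N m), stays where left, and carries the bolt round with it while the bolt is free to turn. Once the bar bites it gets firm, at about 1.55; tight, pushed with some 5 to 10 N at the grip, it stays at about 1.6
- lever_tip (a point): Point in the lever's grey grip, 75 mm from the bolt's axis, 56 mm above the head's underside while slack. The lever is one level round arm 12 mm thick, its grip 16 mm thick from 47 to 92 mm from the axis, on a 32 mm hub (47 to 68 mm above the underside). At joint value 0 it points 130 degrees clockwise (from above) from the bolt's x
- jar: Glass jar with a steel cap, 68 mm diameter, 110 mm tall, a bystander; origin under its centre
- carton: Cardboard carton 90 x 130 x 60 mm, a bystander; origin under its centre
- offcut: Plywood offcut 160 x 60 x 30 mm, a bystander; origin under its centre
- screwdriver: Screwdriver lying on the bench, a bystander; origin under its middle
Mind the look-alikes: they are no part of the job. Leave any purple or yellow look-alike of the part that bears bolt_end alone. What is shaped like the jig but blue is not meant.

How it is judged:
On the way:
1. the bolt stands in the slot, home in the jig's notch, with its lever still slack (horizontal distance between bolt_end and notch below 0.015 m and height (world z) of bolt_end below 0.097 m and value of joint lever below 1 rad), for 0.2 s.
At the end, for the whole second after the job is handed in: The bolt stands upright in the slot, head under the lips, within 15 mm of home in the notch, bar within 23 degrees of square, lever past 1.3 rad, bar pressing on the jig with over 8 N; jig within 15 mm and 7 degrees of its start; all at rest and let go (horizontal distance between bolt_end and notch below 0.015 m and height (world z) of bolt_end below 0.097 m and angle between bolt_end's own z axis and vertical below 0.1 rad and angle between the x axis of bolt_end and the y axis of plate, either way round below 0.4 rad and value of joint lever above 1.3 rad and contact force between bar and jig above 8 N and distance of jig from where it was at the start of the episode below 0.015 m and angle between the x axis of jig and the x axis of plate, either way round below 0.12 rad and linear speed of bar below 0.02 m/s); the robot touches nothing.
It fails at once if a bystander is moved more than 30 mm (distance of any of jar, carton, offcut, screwdriver from where it was at the start of the episode above 0.03 m).
It also fails if it takes over 58 s, if anything falls off the work surface, if the arm or the gripper's body presses on something with over 40 N, if the wrist force passes 120 N, or if a joint passes its speed limit or range.

## Working session

There is one attempt and no reset: what is moved stays moved. The work goes in short steps, Python scripts to look and compute and a shell command to move; the robot and the scene stay as the last step left them, time stands still between calls to the robot, and variables do not carry over. Pictures are saved under pics/ and viewed, at most 15 in all, crops included, and the job is handed in when it is done.

```bash
mkdir -p pics; ls; python3 - <<'E'
from rig import manip
import cv2,numpy as np,json
for n in ["scene","side","wrist"]:
    c=manip.camera(n); cv2.imwrite(f"pics/{n}0.png",c["frame"][:,:,::-1]); np.savez(f"pics/{n}0.npz",**{k:np.array(v) for k,v in c.items()})
    print(n,np.round(c["intrinsics"],1).tolist(),np.round(c["extrinsics"],3).tolist())
print(manip.read_state(),manip.pinch_z)
E
```

```text
pics
scene [[419.9, 0.0, 324.1], [0.0, 419.9, 198.5], [0.0, 0.0, 1.0]] [[0.319, 0.783, -0.534, 1.122], [0.948, -0.256, 0.191, -0.231], [0.013, -0.566, -0.824, 1.023], [0.0, 0.0, 0.0, 1.0]]
side [[421.0, 0.0, 319.1], [0.0, 421.0, 203.1], [0.0, 0.0, 1.0]] [[0.998, -0.046, 0.049, 0.474], [-0.066, -0.549, 0.833, -0.867], [-0.011, -0.834, -0.551, 0.659], [0.0, 0.0, 0.0, 1.0]]
wrist [[356.6, 0.0, 323.4], [0.0, 356.6, 203.5], [0.0, 0.0, 1.0]] [[0.233, 0.936, 0.266, 0.084], [0.973, -0.224, -0.065, 0.648], [-0.001, 0.273, -0.962, 0.374], [0.0, 0.0, 0.0, 1.0]]
{'t': 0.15, 'qpos': array([-1.43400965,  0.39905855,  0.04505886,  1.53756849, -0.01867668,
        1.20694306, -0.05068818]), 'qvel': array([ 0.00114787, -0.00355952,  0.00069164, -0.00325153, -0.00170559,
        0.00127727,  0.00046063]), 'tau': array([ 2.69414319e-03, -4.75565708e+01,  1.36715233e+00, -2.54513758e+01,
        1.17991649e-02,  6.49171940e-03, -1.86710231e-06]), 'tcp_pos': array([0.15172145, 0.63154316, 0.2304888 ]), 'tcp_rot': array([-2.26664429e-05,  1.17563478e-01,  9.93065065e-01, -7.77928659e-04]), 'force': array([-0.31720097, -0.06314067,  0.96790037]), 'torque': array([-0.04196906, -0.02422904,  0.00055811]), 'gripper_force': 0.0, 'gripper_width': 0.08539284000076494} 0.0187
```

View pics/scene0.png

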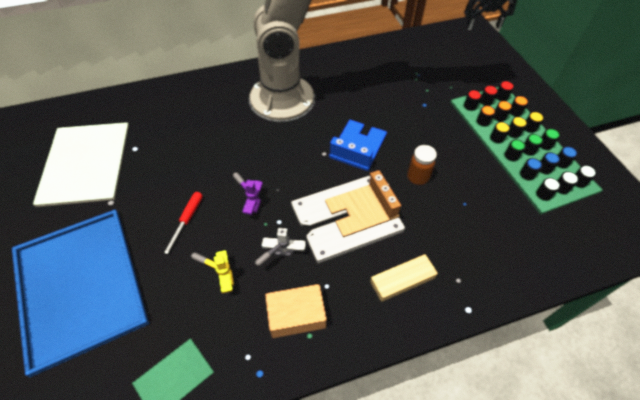

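View pics/side0.png

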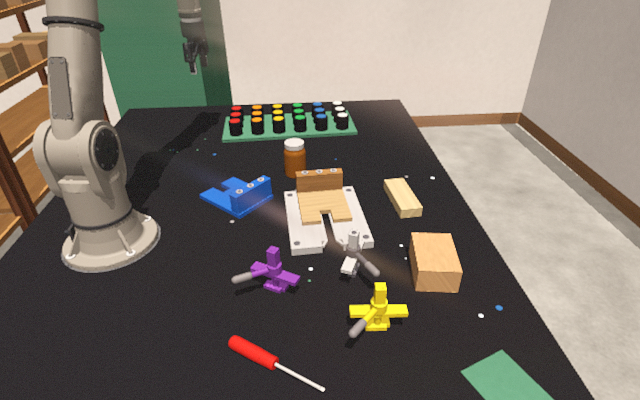

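The scene view shows the grey bolt near (283,240), the plate with its mouth near (300,222) and the jig near (365,205). In the side view the bolt is near (352,250) and the mouth near (328,245). I'll enlarge both.

```bash
python3 - <<'E'
import cv2,numpy as np
a=cv2.imread("pics/scene0.png")[160:280,240:420]; b=cv2.imread("pics/side0.png")[160:290,265:400]
a=cv2.resize(a,None,fx=4.4,fy=4.4,interpolation=cv2.INTER_CUBIC)[:, :]
b=cv2.resize(b,None,fx=4.4,fy=4.4,interpolation=cv2.INTER_CUBIC)
cv2.imwrite("pics/ca.png",a);cv2.imwrite("pics/cb.png",b)
E
```

```text
(no output)
```

View pics/ca.png

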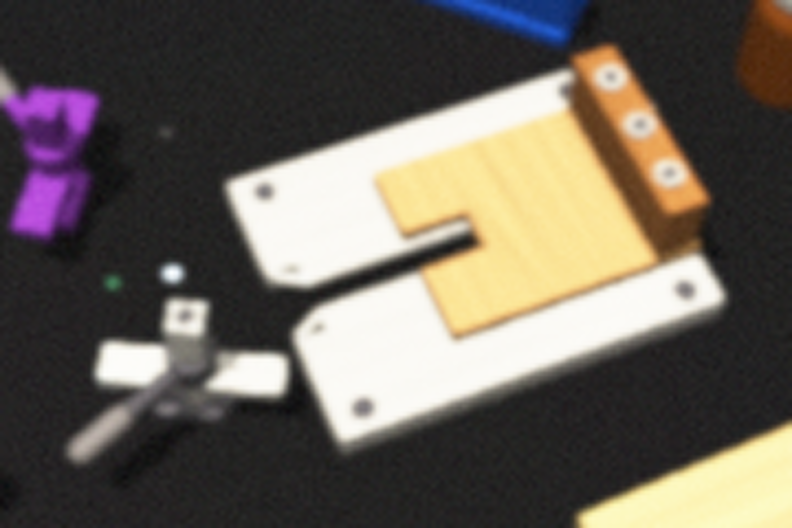

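View pics/cb.png

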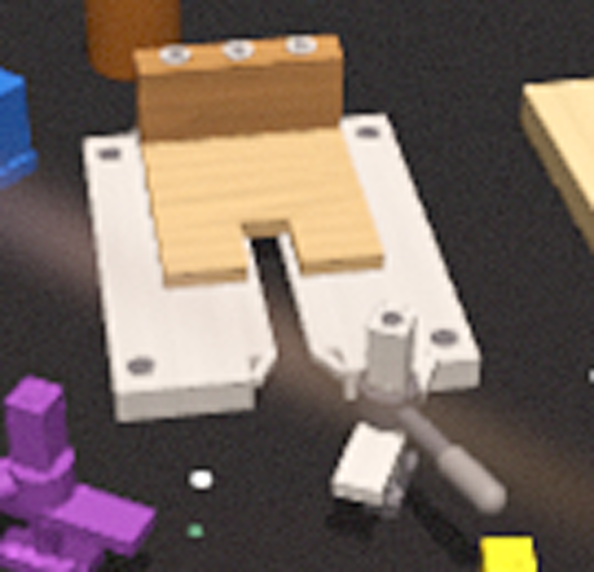

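In the crops, bolt top is at (186,318)/(392,317), bar ends (98,365)-(288,372), plate corners and notch corners clear. Now rays.

```bash
cat > h.py <<'E'
import numpy as np
from rig import manip
def cast(c,uv,z):
    uv=np.atleast_2d(uv).astype(float); K=c["intrinsics"];E=c["extrinsics"]
    d=np.c_[uv,np.ones(len(uv))]@np.linalg.inv(K).T@E[:3,:3].T
    s=(z-E[2,3])/d[:,2]; return E[:3,3]+d*s[:,None]
def proj(c,p):
    p=np.atleast_2d(p);E=c["extrinsics"];q=(p-E[:3,3])@E[:3,:3]@c["intrinsics"].T
    return q[:,:2]/q[:,2:]
def tcp():
    from scipy.spatial.transform import Rotation as R
    s=manip.read_state();w,x,y,z=s["tcp_rot"];return s,R.from_quat([x,y,z,w]).as_matrix()
E
python3 - <<'E'
from h import *
np.set_printoptions(precision=4,suppress=True)
A=dict(np.load("pics/scene0.npz"));B=dict(np.load("pics/side0.npz"))
a=lambda l,z:cast(A,np.array(l)/4.4+[240,160],z)
b=lambda l,z:cast(B,np.array(l)/4.4+[265,160],z)
print("plate A",a([(228,182),(343,436),(725,297),(570,70)],.02))
print("plate B",b([(118,393),(478,360),(387,116),(85,138)],.02))
print("notch in/front A",a([(470,212),(478,243),(402,237),(422,265),(375,178),(455,337)],.032))
print("notch B",b([(245,223),(289,223),(247,275),(300,270),(165,277),(383,262)],.032))
print("top",a([(186,318)],.107),b([(392,317)],.107))
print("bar A",a([(98,363),(290,370)],.043),"B near",b([(355,475)],.043))
print("lever",a([(80,450)],.056),b([(488,497)],.056))
E
```

```text
plate A [[ 0.4532 -0.0901  0.02  ]
 [ 0.6513 -0.0758  0.02  ]
 [ 0.6349  0.1831  0.02  ]
 [ 0.4369  0.1582  0.02  ]]
plate B [[ 0.454  -0.0942  0.02  ]
 [ 0.6513 -0.0816  0.02  ]
 [ 0.636   0.1787  0.02  ]
 [ 0.4357  0.1677  0.02  ]]
notch in/front A [[ 0.5318  0.0491  0.032 ]
 [ 0.5554  0.0457  0.032 ]
 [ 0.5361  0.0014  0.032 ]
 [ 0.5597  0.0065  0.032 ]
 [ 0.4878 -0.0004  0.032 ]
 [ 0.6148  0.0084  0.032 ]]
notch B [[ 0.5321  0.0437  0.032 ]
 [ 0.5583  0.0415  0.032 ]
 [ 0.5296 -0.009   0.032 ]
 [ 0.5604 -0.0066  0.032 ]
 [ 0.4826 -0.0071  0.032 ]
 [ 0.609  -0.0026  0.032 ]]
top [[ 0.5937 -0.151   0.107 ]] [[ 0.5912 -0.1521  0.107 ]]
bar A [[ 0.5702 -0.2037  0.043 ]
 [ 0.6107 -0.0959  0.043 ]] B near [[ 0.5696 -0.1936  0.043 ]]
lever [[ 0.6293 -0.2274  0.056 ]] [[ 0.6282 -0.2279  0.056 ]]
```

```bash
python3 -m jog '{"claw":[1,1,1,1,1,1,1,1,1,1,1,1,1],"offset":[[-41.6,-24.1,0],[-41.6,-24.1,0],[-41.6,-24.1,0],[-41.6,-24.1,0],[-41.6,-24.1,0],[-41.6,-24.1,0],[-41.6,-24.1,0],[-41.6,-24.1,0],[-41.6,-24.1,0],[-41.6,-24.1,0],[-41.6,-24.1,0],[-41.6,-24.1,0],[-41.6,-24.1,0]],"twist":[0,0,0,0,0,0,0,0,0,0,0,0,0]}'
cat >> h.py <<'E'
def plan(p,yaw):
    "offset cm and twist to bring TCP to p with tool y at world yaw (deg)"
    s,R=tcp();d=R.T@(np.array(p)-s["tcp_pos"])*100
    y=np.arctan2(R[1,1],R[0,1]);tw=(y-np.radians(yaw)+np.pi)%(2*np.pi)-np.pi
    print("t",round(s["t"],2),"pos",s["tcp_pos"].round(4),"yaw",np.degrees(y).round(1),"off",d.round(2),"twist",tw.round(3),"F",s["force"].round(1),"q",s["qpos"].round(2),"w",round(s["gripper_width"],4))
E
python3 -c "
from h import *
plan([.5925,-.1515,.19],-22)"
```

```text
t: 1.23
tcp_pos: [0.5048, 0.2936, 0.2313]
tcp_rot: [0.002, 0.123, 0.992, -0.002]
force: [0.8, 0.4, 0.5]
gripper_width: 0.0855
gripper_force: 0.0
t 1.23 pos [0.5048 0.2936 0.2313] yaw 75.9 off [-19.36 -41.01   4.31] twist 1.708 F [0.8 0.4 0.5] q [-0.83  0.29  0.28  1.71 -0.08  1.16  0.8 ] w 0.0855
```

```bash
python3 -m jog '{"claw":[1,1,1,1,1,1,1,1,1,1,1,1,1,1,1,1,1,1],"offset":[[-19.4,-41,4.3],[-19.4,-41,4.3],[-19.4,-41,4.3],[-19.4,-41,4.3],[-19.4,-41,4.3],[-19.4,-41,4.3],[-19.4,-41,4.3],[-19.4,-41,4.3],[-19.4,-41,4.3],[-19.4,-41,4.3],[-19.4,-41,4.3],[-19.4,-41,4.3],[-19.4,-41,4.3],[-19.4,-41,4.3],[-19.4,-41,4.3],[-19.4,-41,4.3],[-19.4,-41,4.3],[-19.4,-41,4.3]],"twist":[1.71,1.71,1.71,1.71,1.71,1.71,1.71,1.71,1.71,1.71,1.71,1.71,1.71,1.71,1.71,1.71,1.71,1.71]}'
python3 - <<'E'
from h import *
import cv2
c=manip.camera("wrist");cv2.imwrite("pics/w1.png",c["frame"][:,:,::-1]);np.savez("pics/w1.npz",**c)
print(proj(c,[[.5925,-.1515,.107]]))
plan([.5925,-.1515,.071],-22)
E
```

```text
t: 2.73
tcp_pos: [0.593, -0.1428, 0.1883]
tcp_rot: [-0.0, 0.826, 0.564, 0.0]
force: [0.6, 0.3, 0.6]
gripper_width: 0.0856
gripper_force: 0.0
[[328.39097496 223.77809143]]
t 2.78 pos [ 0.593  -0.1429  0.1883] yaw -21.4 off [-0.82  0.27 11.73] twist 0.011 F [ 0.3 -0.6 -0.3] q [-0.39  0.46  0.75  1.7  -0.34  1.12  0.09] w 0.0854
```

View pics/w1.png

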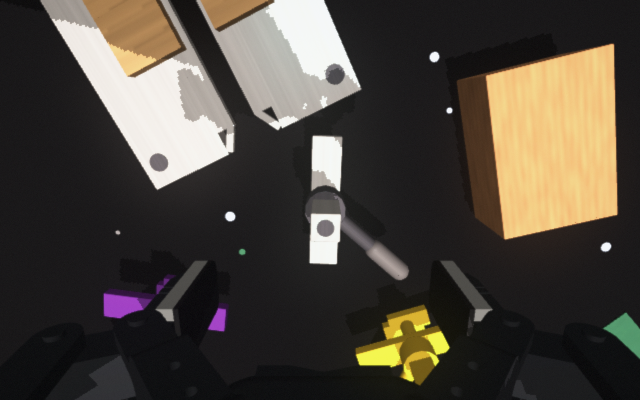

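The wrist view shows the bolt end at (325,228), the bar straight up the image from (323,262) to (327,137), yellow look-alike around (405,340), and purple around (165,300).

```bash
python3 - <<'E'
from h import *
np.set_printoptions(precision=4,suppress=True)
c=dict(np.load("pics/w1.npz"))
t=cast(c,[325,228],.107);print("top",t)
b=cast(c,[[327,136],[323,263]],.046);d=b[0]-b[1];print("bar",b,np.degrees(np.arctan2(d[1],d[0])),np.linalg.norm(d))
print("yellow",cast(c,[[408,290],[446,345],[388,320]],.08),"purple",cast(c,[[225,312],[165,283]],.046))
print("mouth corners",cast(c,[[233,152],[275,127]],.02))
l=cast(c,[[385,255]],.056)-t;print("lever ang",np.degrees(np.arctan2(l[0,1],l[0,0])))
plan([*t[0,:2],.071],-23)
E
```

```text
top [[ 0.5893 -0.1535  0.107 ]]
bar [[ 0.6111 -0.1026  0.046 ]
 [ 0.5683 -0.2034  0.046 ]] 67.0044647193399 0.10945528954016395
yellow [[ 0.6281 -0.2344  0.08  ]
 [ 0.6419 -0.2942  0.08  ]
 [ 0.6048 -0.2544  0.08  ]] purple [[ 0.4676 -0.2162  0.046 ]
 [ 0.4306 -0.1704  0.046 ]]
mouth corners [[ 0.5291 -0.0879  0.02  ]
 [ 0.5718 -0.0816  0.02  ]]
lever ang -61.15878827480813
t 2.78 pos [ 0.593  -0.1429  0.1883] yaw -21.4 off [-1.12  0.04 11.73] twist 0.028 F [ 0.3 -0.6 -0.3] q [-0.39  0.46  0.75  1.7  -0.34  1.12  0.09] w 0.0854
```

```bash
python3 -m jog '{"claw":[1,1,1,1,1,1],"offset":[[-1.1,0,4],[-1.1,0,6],[-1.1,0,6],[-1.1,0,6],[-1.1,0,6],[-1.1,0,6]],"twist":[0.03,0.03,0.03,0.03,0.03,0.03]}'
python3 -c "
from h import *
plan([.590,-.153,.072],-23)"
```

```text
t: 3.28
tcp_pos: [0.5904, -0.1538, 0.1302]
tcp_rot: [0.001, 0.835, 0.551, 0.001]
force: [0.2, 0.7, -0.2]
gripper_width: 0.0851
gripper_force: 0.0
t 3.28 pos [ 0.5904 -0.1538  0.1302] yaw -23.2 off [ 0.05 -0.09  5.82] twist -0.003 F [ 0.2  0.7 -0.2] q [-0.35  0.52  0.73  1.76 -0.4   1.01  0.12] w 0.0851
```

```bash
python3 -m jog '{"claw":[1,1,1,1,1,-1,-1,-1,-1,-1,-1,-1,-1],"offset":[[0,0,3],[0,-0.1,5.8],[0,-0.1,5.8],[0,-0.1,5.8],[0,-0.1,5.8],[0,-0.1,5.8],[0,-0.1,5.8],[0,-0.1,5.8],[0,-0.1,5.8],[0,-0.1,5.8],[0,-0.1,5.8],[0,-0.1,5.8],[0,-0.1,5.8]],"twist":[0,0,0,0,0,0,0,0,0,0,0,0,0]}'
python3 -c "
from h import *
plan([.590,-.153,.072],-23)"
```

```text
t: 4.37
tcp_pos: [0.5886, -0.1535, 0.0707]
tcp_rot: [0.001, 0.835, 0.55, 0.0]
force: [1.4, -0.9, 2.3]
gripper_width: 0.0192
gripper_force: 59.3
t 4.37 pos [ 0.5886 -0.1535  0.0707] yaw -23.2 off [ 0.1   0.11 -0.13] twist -0.004 F [ 1.4 -0.9  2.3] q [-0.31  0.59  0.68  1.81 -0.46  0.91  0.17] w 0.0192
```

```bash
python3 -c "
from h import *
plan([.5547,-.135,.072],3.6)"
```

```text
t 4.37 pos [ 0.5886 -0.1535  0.0707] yaw -23.2 off [ 0.36 -3.85 -0.14] twist -0.468 F [ 1.4 -0.9  2.3] q [-0.31  0.59  0.68  1.81 -0.46  0.91  0.17] w 0.0192
```

```bash
python3 -m jog '{"claw":[-1,-1,-1,-1,-1,-1,-1,-1,-1,-1,-1],"offset":[[0,0,-0.15],[0,0,-0.15],[0.1,-1,-0.15],[0.2,-2,-0.15],[0.3,-3,-0.15],[0.36,-3.85,-0.15],[0.36,-3.85,-0.15],[0.36,-3.85,-0.15],[0.36,-3.85,-0.15],[0.36,-3.85,-0.15],[0.36,-3.85,-0.15]],"twist":[0,0,-0.08,-0.16,-0.24,-0.32,-0.4,-0.468,-0.468,-0.468,-0.468]}'
python3 - <<'E'
from h import *
import cv2
plan([.5547,-.135,.072],3.6)
c=manip.camera("wrist");cv2.imwrite("pics/w2.png",c["frame"][:,:,::-1]);np.savez("pics/w2.npz",**c)
E
```

```text
t: 5.28
tcp_pos: [0.5534, -0.1347, 0.0713]
tcp_rot: [-0.001, 0.685, 0.729, -0.0]
force: [-0.1, 0.3, -4.5]
gripper_width: 0.0193
gripper_force: 59.2
t 5.28 pos [ 0.5534 -0.1347  0.0713] yaw 3.5 off [-0.04  0.12 -0.07] twist -0.001 F [-0.1  0.3 -4.5] q [-0.28  0.5   0.58  1.9  -0.35  0.85  0.54] w 0.0193
```

View pics/w2.png

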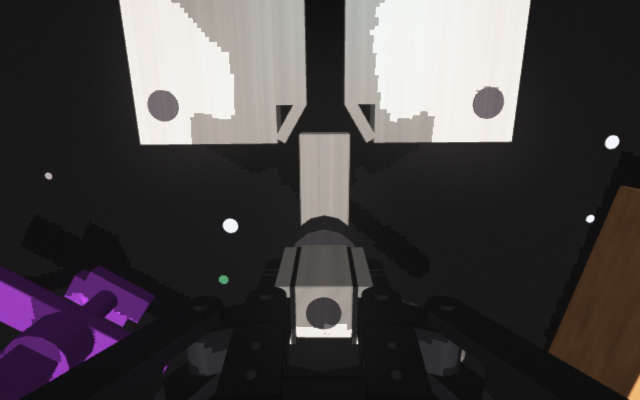

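The wrist view shows the bar (299–349, row 135–225) pointing at the slot (edges at columns 306 and 345), well aligned.

```bash
python3 - <<'E'
from h import *
np.set_printoptions(precision=4,suppress=True)
c=dict(np.load("pics/w2.npz"));s,R=tcp()
def T(p):return (p-s["tcp_pos"])@R*100
print("slot L/R top",T(cast(c,[[305,5],[344,5],[307,100],[345,100]],.02)))
print("corners",T(cast(c,[[278,143],[372,141],[140,144],[514,141]],.02)))
print("bar",T(cast(c,[[299,134],[349,134],[300,222],[349,222]],.048)),"top",T(cast(c,[323,313],.108)))
plan([.5450,.037,.0715],3.6)
E
```

```text
slot L/R top [[11.5583 -0.9655  5.1378]
 [11.5589  0.9474  5.1357]
 [ 7.0833 -0.922   5.1371]
 [ 7.084   1.0714  5.135 ]]
corners [[  4.8461  -2.5199   5.1385]
 [  4.9552   2.5671   5.1331]
 [  4.7897 -10.0023   5.1465]
 [  4.9579  10.2452   5.125 ]]
bar [[ 5.5584 -1.1872  2.3372]
 [ 5.5592  1.1158  2.3347]
 [ 1.2842 -1.216   2.3366]
 [ 1.2852  1.2005  2.3341]] top [[ 0.0501 -0.0798 -3.6647]]
t 5.33 pos [ 0.5536 -0.1347  0.0714] yaw 3.5 off [17.19  0.21 -0.01] twist -0.001 F [-0.7  0.2 -4. ] q [-0.28  0.5   0.58  1.9  -0.35  0.85  0.54] w 0.0189
```

```bash
python3 -m jog '{"claw":[-1,-1,-1,-1,-1,-1,-1,-1,-1,-1],"offset":[[1,0.05,0],[2,0.05,0],[3,0.05,0],[4,0.05,0],[5,0.05,0],[6,0.05,0],[7.2,0.05,0],[8.4,0.05,0],[9.6,0.05,0],[9.6,0.05,0]],"twist":[0,0,0,0,0,0,0,0,0,0]}'
python3 - <<'E'
from h import *
import cv2
plan([.5450,.037,.0715],3.6)
c=manip.camera("wrist");cv2.imwrite("pics/w3.png",c["frame"][:,:,::-1]);np.savez("pics/w3.npz",**c)
E
```

```text
t: 6.17
tcp_pos: [0.5484, -0.0346, 0.0715]
tcp_rot: [-0.001, 0.683, 0.731, 0.001]
force: [0.3, 0.8, -4.1]
gripper_width: 0.0196
gripper_force: 59.3
t 6.17 pos [ 0.5484 -0.0346  0.0715] yaw 3.9 off [7.16 0.15 0.02] twist 0.005 F [ 0.3  0.8 -4.1] q [-0.47  0.46  0.57  1.95 -0.34  0.83  0.36] w 0.0196
```

View pics/w3.png

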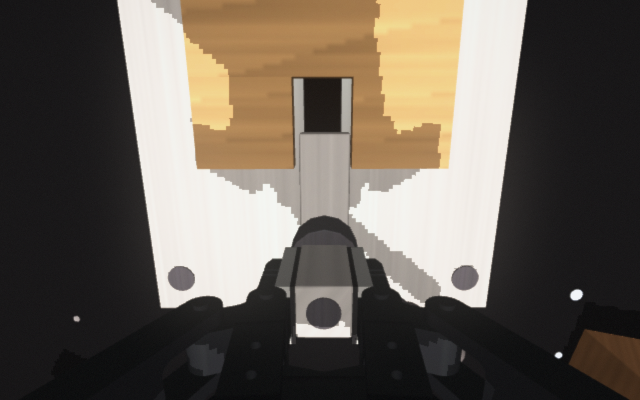

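The bolt is in the slot, and the notch bottom is visible at row 77 (columns 292–353).

```bash
python3 - <<'E'
from h import *
np.set_printoptions(precision=4,suppress=True)
c=dict(np.load("pics/w3.npz"));s,R=tcp()
def T(p):return (p-s["tcp_pos"])@R*100
print("notch",T(cast(c,[[292,77],[353,77],[295,167],[351,167]],.032)))
print("slot",T(cast(c,[[304,80],[342,80],[304,130],[341,130]],.02)))
print("bar",T(cast(c,[[300,134],[349,134]],.047)),"top",T(cast(c,[323,313],.108)))
E
```

```text
notch [[ 8.3434 -1.5839  3.9734]
 [ 8.3484  1.3756  3.9729]
 [ 3.9361 -1.5257  3.9689]
 [ 3.9406  1.3775  3.9685]]
slot [[ 8.2784 -1.0648  5.1732]
 [ 8.2817  0.9038  5.1729]
 [ 5.7354 -1.098   5.1707]
 [ 5.7386  0.8899  5.1704]]
bar [[ 5.7432 -1.1435  2.4707]
 [ 5.7468  1.1315  2.4703]] top [[ 0.225 -0.065 -3.635]]
```

```bash
python3 -m jog '{"claw":[-1,-1,-1,-1,-1,-1,-1,-1,-1,-1],"offset":[[1,-0.05,0],[2,-0.05,0],[3,-0.05,0],[4,-0.05,0],[5,-0.05,0],[6,-0.05,0],[6.7,-0.05,0],[7.2,-0.05,0],[7.2,-0.05,0],[7.2,-0.05,0]],"twist":[0,0,0,0,0,0,0,0,0,0]}'
python3 - <<'E'
from h import *
import cv2
plan([.5450,.037,.0715],-86.3)
c=manip.camera("wrist");cv2.imwrite("pics/w4.png",c["frame"][:,:,::-1]);np.savez("pics/w4.npz",**c)
E
```

```text
t: 7.05
tcp_pos: [0.5435, 0.0329, 0.0718]
tcp_rot: [0.0, 0.684, 0.729, -0.0]
force: [0.2, -0.9, -3.7]
gripper_width: 0.0192
gripper_force: 59.3
t 7.05 pos [0.5435 0.0329 0.0718] yaw 3.6 off [0.4  0.18 0.03] twist 1.57 F [ 0.2 -0.9 -3.7] q [-0.59  0.45  0.57  1.96 -0.33  0.82  0.22] w 0.0192
```

```bash
python3 -m jog '{"claw":[-1,-1,-1,-1],"offset":[[0.3,0,0],[0.5,0,0],[0.5,0,0],[0.5,0,0]],"twist":[0,0,0,0]}'
python3 -c "
from h import *
plan([.5450,.037,.0715],-86.3)"
```

```text
t: 7.43
tcp_pos: [0.5431, 0.0379, 0.0718]
tcp_rot: [0.0, 0.684, 0.729, 0.0]
force: [0.1, 0.9, -4.3]
gripper_width: 0.0193
gripper_force: 59.3
t 7.43 pos [0.5431 0.0379 0.0718] yaw 3.6 off [-0.1   0.18  0.03] twist 1.569 F [ 0.1  0.9 -4.3] q [-0.6   0.45  0.57  1.96 -0.33  0.82  0.21] w 0.0193
```

```bash
python3 -m jog '{"claw":[-1,-1,-1,-1,-1,-1,-1,-1,-1,-1,-1,-1,-1,-1,-1,-1,-1,-1],"offset":[[0,0,0],[0,0,0],[0,0,0],[0,0,0],[0,0,0],[0,0,0],[0,0,0],[0,0,0],[0,0,0],[0,0,0],[0,0,0],[0,0,0],[0,0,0],[0,0,0],[0,0,0],[0,0,0],[0,0,0],[0,0,0]],"twist":[0.1,0.2,0.3,0.4,0.5,0.6,0.7,0.8,0.9,1.0,1.1,1.2,1.3,1.4,1.5,1.57,1.57,1.57]}'
python3 - <<'E'
from h import *
import cv2
plan([.5450,.037,.0715],-86.3)
for n in ["scene","side"]:
    c=manip.camera(n);np.savez(f"pics/{n}5.npz",**c)
    f=c["frame"][:,:,::-1]
    u,v=proj(c,[.545,.037,.04])[0].astype(int);print(u,v)
    cv2.imwrite(f"pics/{n}5.png",cv2.resize(f[v-65:v+45,u-70:u+70],None,fx=4,fy=4,interpolation=cv2.INTER_CUBIC))
a,b=[cv2.imread(f"pics/{n}5.png") for n in ["scene","side"]]
cv2.imwrite("pics/both5.png",cv2.resize(np.hstack([a,b]),(800,314)))
E
```

```text
t: 8.93
tcp_pos: [0.5431, 0.038, 0.0717]
tcp_rot: [0.0, 0.999, 0.033, -0.0]
force: [-0.8, -0.4, -3.2]
gripper_width: 0.0191
gripper_force: 59.4
t 8.93 pos [0.5431 0.038  0.0717] yaw -86.2 off [0.18 0.11 0.02] twist 0.001 F [-0.8 -0.4 -3.2] q [-0.87  0.6   0.96  1.96 -0.62  0.91 -1.09] w 0.0191
344 211
325 209
```

View pics/both5.png

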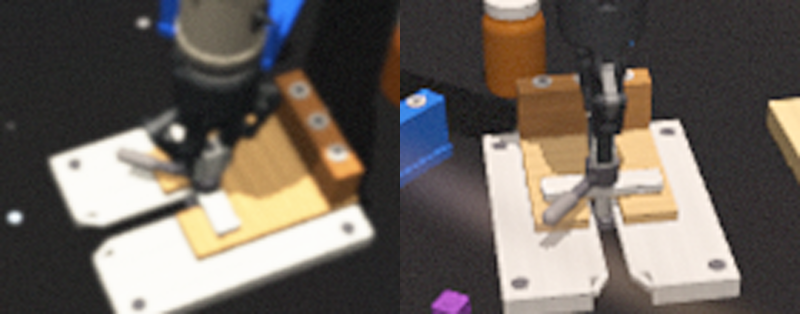

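The bar lies square over both prongs, with the lever pointing toward the mouth and the robot. I'll release and rise.

```bash
python3 -m jog '{"claw":[-1,-1,0.3,0.3,0.3,0.3,0.3,0.3,0.3,0.3,0.3,0.3],"offset":[[0,0,0.07],[0,0,0.07],[0,0,0.07],[0,0,0.07],[0,0,0.07],[0,0,0.07],[0,0,0.07],[0,0,-2],[0,0,-5],[0,0,-8],[0,0,-8],[0,0,-8]],"twist":[0,0,0,0,0,0,0,0,0,0,0,0]}'
cat >> h.py <<'E'
C=np.array([.544,.039])
def arc(th,z=.045,gap=.0225,r=.08,c=C):
    a=np.radians(th);p=c+r*np.array([np.cos(a),np.sin(a)])+gap*np.array([-np.sin(a),np.cos(a)])
    return [*p,z],th+90
E
python3 - <<'E'
from h import *
import cv2
c=manip.camera("wrist");cv2.imwrite("pics/w6.png",c["frame"][:,:,::-1]);np.savez("pics/w6.npz",**c)
for z in (.13,.045):
    p,y=arc(-126.3,z,.04);print(p);plan(p,y)
E
```

```text
t: 10.03
tcp_pos: [0.5444, 0.0379, 0.1534]
tcp_rot: [-0.001, 0.999, 0.032, 0.002]
force: [-0.4, -0.7, -0.1]
gripper_width: 0.0552
gripper_force: 0.0
[np.float64(0.5288760769860031), np.float64(-0.04915478973185004), 0.13]
t 10.08 pos [0.5432 0.0381 0.152 ] yaw -86.3 off [-1.99  8.62  2.19] twist -0.873 F [ 1.  -0.5  0.2] q [-0.96  0.5   1.08  1.9  -0.51  1.05 -1.18] w 0.0555
[np.float64(0.5288760769860031), np.float64(-0.04915478973185004), 0.045]
t 10.08 pos [0.5432 0.0381 0.152 ] yaw -86.3 off [-2.    8.63 10.69] twist -0.873 F [ 1.  -0.5  0.2] q [-0.96  0.5   1.08  1.9  -0.51  1.05 -1.18] w 0.0555
```

View pics/w6.png

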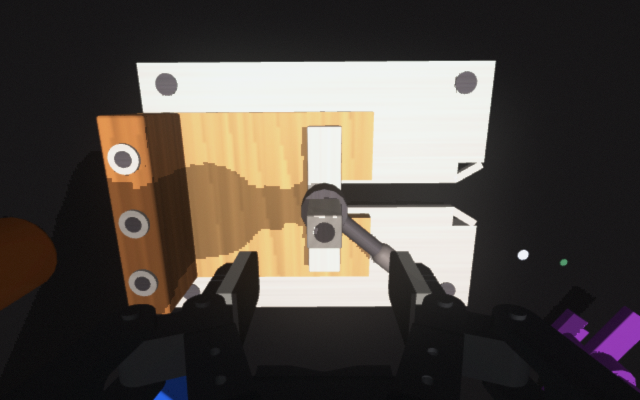

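The released bolt stands upright with its end at (323,232), the bar vertical in the image over both prongs, and the lever toward (385,258).

```bash
python3 - <<'E'
from h import *
c=dict(np.load("pics/w6.npz"));t=cast(c,[323,232],.107)[0]
b=cast(c,[[324,127],[325,271]],.046);d=b[0]-b[1];l=cast(c,[[383,256]],.056)[0]-t
print("axis",t,"bar",b.mean(0),np.degrees(np.arctan2(d[1],d[0])),"lever",np.degrees(np.arctan2(l[1],l[0])))
E
python3 -m jog '{"claw":[-1,-1,-1,-1,-1,-1,-1,-1,-1,-1,-1],"offset":[[0,2,0],[-1,5,0],[-2,8,0],[-2,8.6,0],[-2,8.6,0],[-2,8.6,0],[-2,8.6,0],[-2,8.6,0],[-2,8.6,0],[-2,8.6,0],[-2,8.6,0]],"twist":[-0.1,-0.2,-0.3,-0.4,-0.5,-0.6,-0.7,-0.8,-0.87,-0.87,-0.87]}'
python3 - <<'E'
from h import *
p,y=arc(-126.3,.045,.04);plan(p,y)
E
```

```text
axis [0.54264783 0.03850581 0.107     ] bar [0.54286752 0.03755878 0.046     ] 4.143783136389397 lever -126.71319868044304
t: 11.0
tcp_pos: [0.5278, -0.0491, 0.1508]
tcp_rot: [-0.001, 0.893, 0.449, -0.001]
force: [-1.2, -1.2, -1.7]
gripper_width: -0.0002
gripper_force: 0.0
t 11.0 pos [ 0.5278 -0.0491  0.1508] yaw -36.6 off [ 0.07  0.11 10.58] twist -0.005 F [-1.2 -1.2 -1.7] q [-0.68  0.38  0.86  1.93 -0.34  0.99 -0.3 ] w -0.0002
```

```bash
python3 -m jog '{"claw":[-1,-1,-1,-1,-1,-1],"offset":[[0,0.1,3],[0,0.1,6.5],[0,0.1,9.5],[0,0.1,10.5],[0,0.1,10.5],[0,0.1,10.5]],"twist":[0,0,0,0,0,0]}'
sed -i 's/^C=.*/C=np.array([.5428,.0383])/' h.py
python3 - <<'E'
from h import *
for th in range(-127,-180,-8):
    p,y=arc(th,.046);print(th);plan(p,y)
E
```

```text
t: 11.5
tcp_pos: [0.5296, -0.0502, 0.047]
tcp_rot: [0.0, 0.893, 0.45, -0.0]
force: [-0.7, -0.3, 1.2]
gripper_width: 0.0
gripper_force: 0.0
-127
t 11.5 pos [ 0.5296 -0.0502  0.047 ] yaw -36.6 off [-0.12 -2.03  0.1 ] twist 0.008 F [-0.7 -0.3  1.2] q [-0.57  0.53  0.74  2.   -0.5   0.8  -0.17] w 0.0
-135
t 11.5 pos [ 0.5296 -0.0502  0.047 ] yaw -36.6 off [-0.35 -3.16  0.1 ] twist 0.147 F [-0.7 -0.3  1.2] q [-0.57  0.53  0.74  2.   -0.5   0.8  -0.17] w 0.0
-143
t 11.5 pos [ 0.5296 -0.0502  0.047 ] yaw -36.6 off [-0.41 -4.32  0.1 ] twist 0.287 F [-0.7 -0.3  1.2] q [-0.57  0.53  0.74  2.   -0.5   0.8  -0.17] w 0.0
-151
t 11.5 pos [ 0.5296 -0.0502  0.047 ] yaw -36.6 off [-0.32 -5.48  0.1 ] twist 0.427 F [-0.7 -0.3  1.2] q [-0.57  0.53  0.74  2.   -0.5   0.8  -0.17] w 0.0
-159
t 11.5 pos [ 0.5296 -0.0502  0.047 ] yaw -36.6 off [-0.06 -6.61  0.1 ] twist 0.566 F [-0.7 -0.3  1.2] q [-0.57  0.53  0.74  2.   -0.5   0.8  -0.17] w 0.0
-167
t 11.5 pos [ 0.5296 -0.0502  0.047 ] yaw -36.6 off [ 0.35 -7.69  0.1 ] twist 0.706 F [-0.7 -0.3  1.2] q [-0.57  0.53  0.74  2.   -0.5   0.8  -0.17] w 0.0
-175
t 11.5 pos [ 0.5296 -0.0502  0.047 ] yaw -36.6 off [ 0.91 -8.71  0.1 ] twist 0.846 F [-0.7 -0.3  1.2] q [-0.57  0.53  0.74  2.   -0.5   0.8  -0.17] w 0.0
```

```bash
python3 -m jog '{"claw":[-1,-1,-1,-1,-1,-1,-1,-1,-1,-1,-1,-1,-1,-1,-1,-1],"offset":[[0,-1,0.1],[-0.1,-1.6,0.1],[-0.1,-2,0.1],[-0.25,-2.6,0.1],[-0.35,-3.2,0.1],[-0.4,-3.75,0.1],[-0.4,-4.3,0.1],[-0.35,-4.9,0.1],[-0.3,-5.5,0.1],[-0.2,-6.05,0.1],[-0.05,-6.6,0.1],[0.15,-7.15,0.1],[0.35,-7.7,0.1],[0.6,-8.2,0.1],[0.9,-8.7,0.1],[0.9,-8.7,0.1]],"twist":[0,0,0,0.07,0.15,0.22,0.29,0.36,0.43,0.5,0.57,0.64,0.71,0.78,0.85,0.85]}'
python3 - <<'E'
from h import *
import cv2
c=manip.camera("wrist");cv2.imwrite("pics/w7.png",c["frame"][:,:,::-1]);np.savez("pics/w7.npz",**c)
for th in range(-175,-232,-8):
    p,y=arc(th,.045);print(th);plan(p,y)
E
```

```text
t: 12.83
tcp_pos: [0.4647, 0.0103, 0.0463]
tcp_rot: [-0.0, 0.999, 0.042, 0.0]
force: [0.2, -1.1, -0.1]
gripper_width: 0.0002
gripper_force: 0.5
-175
t 12.88 pos [0.4649 0.0098 0.0463] yaw -85.0 off [0.   0.09 0.13] twist -0.001 F [ 0.4 -1.   0.4] q [-0.92  0.53  1.01  2.16 -0.65  0.79 -0.97] w -0.0001
-183
t 12.88 pos [0.4649 0.0098 0.0463] yaw -85.0 off [-0.23 -1.04  0.13] twist 0.139 F [ 0.4 -1.   0.4] q [-0.92  0.53  1.01  2.16 -0.65  0.79 -0.97] w -0.0001
-191
t 12.88 pos [0.4649 0.0098 0.0463] yaw -85.0 off [-0.31 -2.2   0.13] twist 0.279 F [ 0.4 -1.   0.4] q [-0.92  0.53  1.01  2.16 -0.65  0.79 -0.97] w -0.0001
-199
t 12.88 pos [0.4649 0.0098 0.0463] yaw -85.0 off [-0.22 -3.35  0.13] twist 0.418 F [ 0.4 -1.   0.4] q [-0.92  0.53  1.01  2.16 -0.65  0.79 -0.97] w -0.0001
-207
t 12.88 pos [0.4649 0.0098 0.0463] yaw -85.0 off [ 0.03 -4.49  0.13] twist 0.558 F [ 0.4 -1.   0.4] q [-0.92  0.53  1.01  2.16 -0.65  0.79 -0.97] w -0.0001
-215
t 12.88 pos [0.4649 0.0098 0.0463] yaw -85.0 off [ 0.43 -5.58  0.14] twist 0.697 F [ 0.4 -1.   0.4] q [-0.92  0.53  1.01  2.16 -0.65  0.79 -0.97] w -0.0001
-223
t 12.88 pos [0.4649 0.0098 0.0463] yaw -85.0 off [ 0.98 -6.6   0.14] twist 0.837 F [ 0.4 -1.   0.4] q [-0.92  0.53  1.01  2.16 -0.65  0.79 -0.97] w -0.0001
-231
t 12.88 pos [0.4649 0.0098 0.0463] yaw -85.0 off [ 1.66 -7.53  0.14] twist 0.977 F [ 0.4 -1.   0.4] q [-0.92  0.53  1.01  2.16 -0.65  0.79 -0.97] w -0.0001
```

View pics/w7.png

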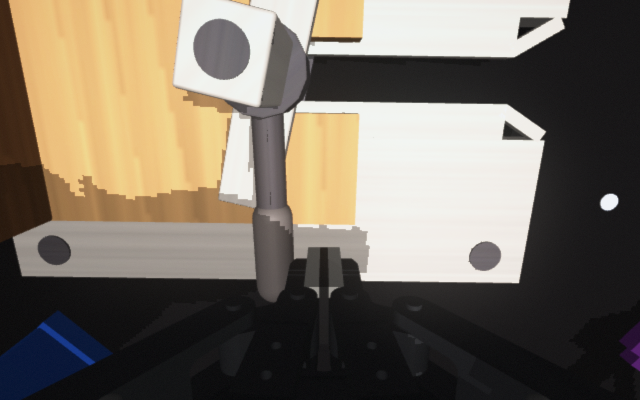

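The lever is being pushed at (270,250), and the bar has turned to its stop about 13° past square. I'll continue.

```bash
python3 -m jog '{"claw":[-1,-1,-1,-1,-1,-1,-1,-1,-1,-1,-1],"offset":[[-0.1,-0.5,0.1],[-0.25,-1.05,0.1],[-0.3,-1.6,0.1],[-0.3,-2.2,0.15],[-0.27,-2.8,0.15],[-0.22,-3.35,0.15],[-0.1,-3.9,0.15],[0.03,-4.5,0.15],[0.2,-5.05,0.15],[0.43,-5.6,0.15],[0.43,-5.6,0.15]],"twist":[0.07,0.14,0.21,0.28,0.35,0.42,0.49,0.56,0.63,0.7,0.7]}'
python3 - <<'E'
from h import *
for th in range(-215,-240,-4):
    p,y=arc(th,.045);print(th);plan(p,y)
E
```

```text
t: 13.8
tcp_pos: [0.465, 0.0659, 0.0446]
tcp_rot: [-0.0, 0.953, -0.302, 0.0]
force: [-0.3, 0.4, -0.3]
gripper_width: 0.0003
gripper_force: 0.0
-215
t 13.8 pos [0.465  0.0659 0.0446] yaw -125.2 off [-0.04  0.05 -0.04] twist -0.003 F [-0.3  0.4 -0.3] q [-1.12  0.67  1.17  2.15 -0.83  0.88 -1.63] w 0.0003
-219
t 13.8 pos [0.465  0.0659 0.0446] yaw -125.2 off [-0.18 -0.51 -0.04] twist 0.066 F [-0.3  0.4 -0.3] q [-1.12  0.67  1.17  2.15 -0.83  0.88 -1.63] w 0.0003
-223
t 13.8 pos [0.465  0.0659 0.0446] yaw -125.2 off [-0.28 -1.08 -0.04] twist 0.136 F [-0.3  0.4 -0.3] q [-1.12  0.67  1.17  2.15 -0.83  0.88 -1.63] w 0.0003
-227
t 13.8 pos [0.465  0.0659 0.0446] yaw -125.2 off [-0.34 -1.66 -0.04] twist 0.206 F [-0.3  0.4 -0.3] q [-1.12  0.67  1.17  2.15 -0.83  0.88 -1.63] w 0.0003
-231
t 13.8 pos [0.465  0.0659 0.0446] yaw -125.2 off [-0.36 -2.24 -0.04] twist 0.276 F [-0.3  0.4 -0.3] q [-1.12  0.67  1.17  2.15 -0.83  0.88 -1.63] w 0.0003
-235
t 13.8 pos [0.465  0.0659 0.0446] yaw -125.2 off [-0.34 -2.82 -0.04] twist 0.346 F [-0.3  0.4 -0.3] q [-1.12  0.67  1.17  2.15 -0.83  0.88 -1.63] w 0.0003
-239
t 13.8 pos [0.465  0.0659 0.0446] yaw -125.2 off [-0.28 -3.4  -0.04] twist 0.415 F [-0.3  0.4 -0.3] q [-1.12  0.67  1.17  2.15 -0.83  0.88 -1.63] w 0.0003
```

```bash
python3 -m jog '{"claw":[-1,-1,-1,-1,-1,-1],"offset":[[-0.1,-0.3,0],[-0.2,-0.55,0],[-0.25,-0.8,0],[-0.3,-1.1,0],[-0.3,-1.4,0],[-0.35,-1.65,0]],"twist":[0.03,0.07,0.1,0.14,0.17,0.2]}'; python3 -m jog '{"claw":[-1,-1,-1,-1],"offset":[[0,-0.2,0],[0,-0.4,0],[0,-0.55,0],[0,-0.55,0]],"twist":[0.02,0.05,0.07,0.07]}'
python3 - <<'E'
from h import *
import cv2
c=manip.camera("wrist");cv2.imwrite("pics/w8.png",c["frame"][:,:,::-1]);np.savez("pics/w8.npz",**c)
for th in range(-231,-252,-4):
    p,y=arc(th,.045);print(th);plan(p,y)
E
```

```text
t: 14.3
tcp_pos: [0.471, 0.08, 0.0446]
tcp_rot: [0.0, 0.918, -0.396, -0.0]
force: [-0.6, -1.9, 1.7]
gripper_width: -0.0001
gripper_force: 1.0
t: 14.63
tcp_pos: [0.4746, 0.0848, 0.0443]
tcp_rot: [-0.0, 0.904, -0.428, -0.001]
force: [-2.0, -1.0, 1.8]
gripper_width: 0.0003
gripper_force: 1.2
-231
t 14.68 pos [0.4747 0.0847 0.0442] yaw -140.7 off [-0.11 -0.12 -0.08] twist 0.005 F [-2.1 -0.2  1.4] q [-1.16  0.74  1.22  2.13 -0.89  0.94 -1.88] w 0.0003
-235
t 14.68 pos [0.4747 0.0847 0.0442] yaw -140.7 off [-0.24 -0.69 -0.08] twist 0.075 F [-2.1 -0.2  1.4] q [-1.16  0.74  1.22  2.13 -0.89  0.94 -1.88] w 0.0003
-239
t 14.68 pos [0.4747 0.0847 0.0442] yaw -140.7 off [-0.34 -1.26 -0.08] twist 0.145 F [-2.1 -0.2  1.4] q [-1.16  0.74  1.22  2.13 -0.89  0.94 -1.88] w 0.0003
-243
t 14.68 pos [0.4747 0.0847 0.0442] yaw -140.7 off [-0.39 -1.84 -0.08] twist 0.215 F [-2.1 -0.2  1.4] q [-1.16  0.74  1.22  2.13 -0.89  0.94 -1.88] w 0.0003
-247
t 14.68 pos [0.4747 0.0847 0.0442] yaw -140.7 off [-0.41 -2.42 -0.08] twist 0.285 F [-2.1 -0.2  1.4] q [-1.16  0.74  1.22  2.13 -0.89  0.94 -1.88] w 0.0003
-251
t 14.68 pos [0.4747 0.0847 0.0442] yaw -140.7 off [-0.38 -3.   -0.08] twist 0.354 F [-2.1 -0.2  1.4] q [-1.16  0.74  1.22  2.13 -0.89  0.94 -1.88] w 0.0003
```

View pics/w8.png

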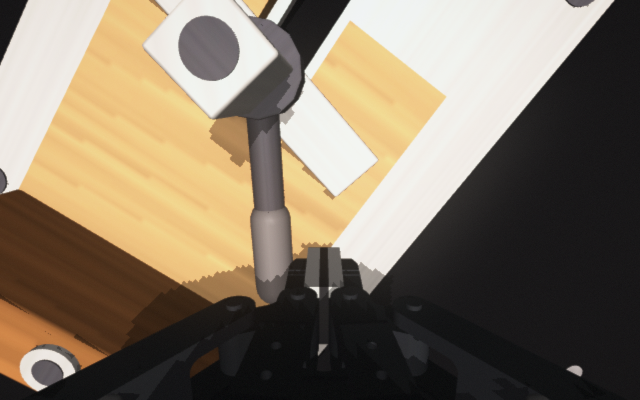

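The lever grip is at (272,240), with the bar's end about 40° behind it and the force just rising. I'll keep pushing in small steps.

```bash
python3 - <<'E'
from h import *
c=dict(np.load("pics/w8.npz"))
e=cast(c,[[354,178]],.042)[0][:2]-C; l=cast(c,[[271,250]],.052)[0][:2]-C
an=lambda v:np.degrees(np.arctan2(v[1],v[0]));print("bar end",an(e),np.linalg.norm(e),"lever",an(l),"q",np.radians(50+an(e)-an(l)))
E
python3 -m jog '{"claw":[-1,-1,-1,-1],"offset":[[-0.05,-0.15,0],[-0.1,-0.3,0],[-0.1,-0.4,0],[-0.1,-0.4,0]],"twist":[0.02,0.04,0.05,0.05]}'; python3 -c "
from h import *
s,R=tcp();print(R.T@s['force']);p,y=arc(-235);plan(p,y)"
```

```text
bar end 170.75222083704472 0.0546895426185832 lever 130.93987115780678 q 1.5675212108551753
t: 15.02
tcp_pos: [0.477, 0.088, 0.0441]
tcp_rot: [0.0, 0.892, -0.451, -0.001]
force: [-3.9, -0.3, 3.2]
gripper_width: -0.0001
gripper_force: 2.3
[-2.05219567  3.37576755 -3.15269443]
t 15.02 pos [0.477  0.088  0.0441] yaw -143.6 off [-0.15 -0.3  -0.09] twist 0.024 F [-3.9 -0.3  3.2] q [-1.17  0.75  1.22  2.12 -0.91  0.96 -1.93] w -0.0001
```

```bash
python3 -m jog '{"claw":[-1,-1,-1,-1],"offset":[[-0.05,-0.15,0],[-0.1,-0.3,0],[-0.1,-0.4,0],[-0.1,-0.4,0]],"twist":[0.02,0.04,0.05,0.05]}'; python3 -c "
from h import *
s,R=tcp();print(R.T@s['force']);p,y=arc(-239);plan(p,y)"
```

```text
t: 15.35
tcp_pos: [0.4794, 0.091, 0.044]
tcp_rot: [0.001, 0.881, -0.474, -0.001]
force: [-5.2, -0.5, 4.8]
gripper_width: 0.0003
gripper_force: 3.1
[-2.46696303  4.6739379  -4.81287761]
t 15.35 pos [0.4794 0.091  0.044 ] yaw -146.6 off [-0.19 -0.48 -0.1 ] twist 0.043 F [-5.2 -0.5  4.8] q [-1.17  0.77  1.23  2.11 -0.92  0.97 -1.98] w 0.0003
```

```bash
python3 -m jog '{"claw":[-1,-1,-1,-1],"offset":[[-0.05,-0.15,0],[-0.1,-0.3,0],[-0.1,-0.4,0],[-0.1,-0.4,0]],"twist":[0.02,0.04,0.05,0.05]}'; python3 - <<'E'
from h import *
import cv2
s,R=tcp();print(R.T@s['force']);p,y=arc(-239);plan(p,y)
c=manip.camera("wrist");cv2.imwrite("pics/w9.png",c["frame"][:,:,::-1]);np.savez("pics/w9.npz",**c)
E
```

```text
t: 15.68
tcp_pos: [0.4815, 0.0937, 0.044]
tcp_rot: [0.001, 0.869, -0.496, -0.001]
force: [-6.5, -1.9, 4.7]
gripper_width: -0.0
gripper_force: 3.9
[-1.68193811  6.51885569 -4.68630386]
t 15.68 pos [0.4815 0.0937 0.044 ] yaw -149.4 off [-0.1  -0.15 -0.1 ] twist -0.007 F [-6.5 -1.9  4.7] q [-1.18  0.78  1.24  2.1  -0.93  0.98 -2.02] w -0.0
```

View pics/w9.png

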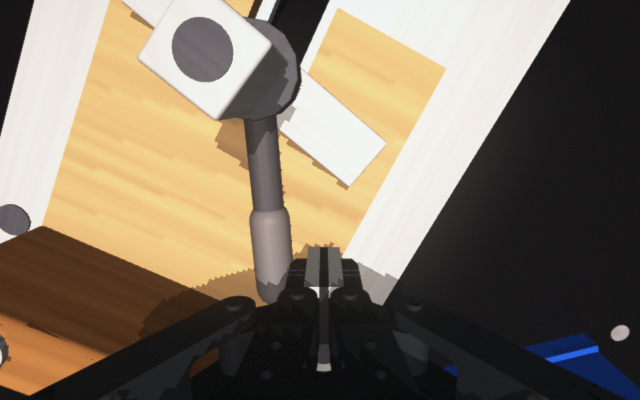

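The lever is now about 47° past the bar end, with the jig edge (445,70)-(345,245) parallel to the plate edge (570,0)-(395,300). Checking the numbers.

```bash
python3 - <<'E'
from h import *
c=dict(np.load("pics/w9.npz"))
an=lambda v:np.degrees(np.arctan2(v[1],v[0]))
e=cast(c,[[366,165]],.042)[0][:2]-C; l=cast(c,[[271,250]],.052)[0][:2]-C
print("bar",an(e),"lever",an(l),"q",np.radians(50+an(e)-an(l)))
j=cast(c,[[445,70],[360,216],[340,10]],.032);p=cast(c,[[570,0],[420,255]],.02)
print("jig",an(j[1]-j[0]),j,"plate",an(p[1]-p[0]))
E
python3 -m jog '{"claw":[-1,-1,-1],"offset":[[-0.05,-0.15,0],[-0.07,-0.25,0],[-0.07,-0.25,0]],"twist":[0.02,0.03,0.03]}'; python3 -c "
from h import *
s,R=tcp();print(R.T@s['force'])"
```

```text
bar 170.92215307552144 lever 123.39338466693695 q 1.7021981241448296
jig 92.83013436980406 [[ 0.47976791 -0.00177364  0.032     ]
 [ 0.47626453  0.06909424  0.032     ]
 [ 0.52829485  0.00123249  0.032     ]] plate 95.47633973755688
t: 15.98
tcp_pos: [0.483, 0.0953, 0.0439]
tcp_rot: [0.001, 0.861, -0.509, -0.001]
force: [-7.3, -1.8, 5.5]
gripper_width: 0.0
gripper_force: 4.4
[-1.98242899  7.25963368 -5.44895858]
```

```bash
python3 -m jog '{"claw":[-1,-1,-1,-1,-1,-1,-1,-1,-1,-1,-1,-1],"offset":[[-0.1,0.7,0],[-0.3,1.5,0],[-0.5,2.5,0],[-0.5,2.5,-1],[-0.5,2.5,-4],[-0.5,2.5,-8],[-0.5,2.5,-12],[-3,2.5,-12],[-5,2.5,-12],[-5,2.5,-12],[-5,2.5,-12],[-5,2.5,-12]],"twist":[0,0,0,0,0,0,0,0,0,0,0,0]}'
python3 - <<'E'
from h import *
import cv2
ims=[]
for n in ["scene","side"]:
    c=manip.camera(n);u,v=proj(c,[.545,.037,.04])[0].astype(int)
    ims.append(cv2.resize(c["frame"][v-55:v+55,u-70:u+70,::-1],(400,314),interpolation=cv2.INTER_CUBIC))
cv2.imwrite("pics/fin.png",np.hstack(ims))
c=manip.camera("wrist");cv2.imwrite("pics/w10.png",c["frame"][:,:,::-1])
plan([.5,.1,.16],0)
E
```

```text
t: 16.98
tcp_pos: [0.4391, 0.1275, 0.1647]
tcp_rot: [-0.0, 0.861, -0.508, 0.0]
force: [-0.1, -0.2, -0.4]
gripper_width: 0.0002
gripper_force: 0.0
t 17.13 pos [0.4391 0.1266 0.1644] yaw -151.2 off [ 5.27 -4.05  0.44] twist -2.639 F [-0.1 -0.4 -0.5] q [-1.5   0.49  1.45  2.08 -0.57  1.07 -2.42] w 0.0
```

View pics/fin.png

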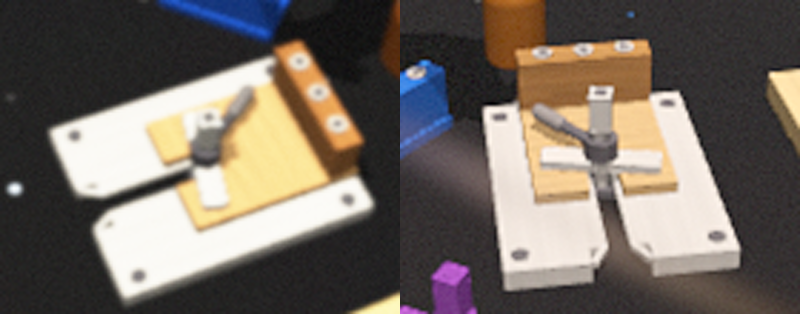

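The bolt is upright at the notch bottom, the bar spans both prongs, the lever has swung past and the arm is clear. Joint 3 sits close to its limit, so I'll ease it off and hand in.

```bash
python3 -m jog '{"claw":[-1,-1,-1,-1],"offset":[[1,0,-1],[2,0,-2],[3,0,-2],[3,0,-2]],"twist":[0,0,0,0]}' && python3 -c "
from rig import manip
print(manip.read_state()['qpos'],manip.sign_off())"
```

```text
t: 17.47
tcp_pos: [0.4545, 0.0988, 0.185]
tcp_rot: [-0.0, 0.86, -0.51, 0.001]
force: [-0.4, -1.1, -0.3]
gripper_width: 0.0002
gripper_force: 0.0
the job is handed in; nothing more can be done
[-1.44427496  0.43863151  1.43407231  2.03957417 -0.49397887  1.08978736
 -2.42248985] None
```

The jig is clamped: bolt home in the notch, bar over both prongs (about 13° past square, within the 23° allowed), lever pushed to about 1.7 rad at 7 N, arm clear; handed in at about 17.5 s, though sign-off returned no verdict.

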